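Shut the stock tub and slide it into its taped bay

TASK

In the cold store, press the ajar lid of the green-lidded stock tub fully shut where the tub stands. Then slide the tub along the table, without lifting or tipping it, until it sits squarely inside the green tape outline and does not lie over the tape. Leave the tubs in the other bays and all the other goods where they stand.

Things in the scene. Friction and masses are not known exactly. Their poses are not given: they have to be found in the camera images.
- tub_green: the tub to slide: clear, upright flat walls, 100 (own x) x 140 (own y) x 57 mm high, about 0.5 kg (varies), loose; origin at the centre of its underside, z up, own x roughly away from the robot at the start. Its green hinged lid, 100 x 140 x 8 mm, has the tub's outline: shut, the tub is 65 mm high. Too wide to grasp; can be pushed by any wall.
- lid_green (a joint): opening angle of the green lid in rad: 0 fully shut, grows as it opens (limit 1.0); starts ajar at 0.2 to 0.4. The hinge runs along y at x = +50 mm, z = 57 mm in the tub's frame (far long wall), so the free edge is the one nearest the robot. A stiff hinge (0.25 N m, about 3 N at the free edge) holds it wherever it is left; no spring, no latch.
- lid_front (a point): middle of the free front edge of the green lid, on its top face; with the lid shut it is at x = -50 mm, y = 0, z = 65 mm in the tub's frame.
- bay_green: flat rectangular outline of green tape on the table (no height to speak of, does not hinder sliding), 124 (own x) x 164 (own y) mm inside, tape 12 mm wide; origin at its centre on the table, own x points roughly away from the robot, z up. The tub's destination, empty; any of the three bays in the row may be the green one.
- bay_blue: flat rectangular outline of blue tape on the table (no height to speak of, does not hinder sliding), 124 (own x) x 164 (own y) mm inside, tape 12 mm wide; origin at its centre on the table, own x points roughly away from the robot, z up. Holds the blue-lidded tub.
- bay_red: flat rectangular outline of red tape on the table (no height to speak of, does not hinder sliding), 124 (own x) x 164 (own y) mm inside, tape 12 mm wide; origin at its centre on the table, own x points roughly away from the robot, z up. Holds the red-lidded tub.
- tub_blue: clear food tub with a shut blue lid, 100 (own x) x 140 (own y) x 65 mm high, about 0.55 kg, standing in the blue bay; origin at the centre of its underside, z up. Bystander, loose.
- tub_red: clear food tub with a shut red lid, 100 (own x) x 140 (own y) x 65 mm high, about 0.55 kg, standing in the red bay; origin at the centre of its underside, z up. Bystander, loose.
- jar_pepper: jar with yellow label and black cap, 56 mm diameter, 110 mm high, beyond the bays; origin at the centre of its underside. Bystander, loose.
- jar_spice: jar with white label and red cap, 60 mm diameter, 120 mm high, beyond the bays; origin at the centre of its underside. Bystander, loose.
- can_left: can with orange label, 74 mm diameter, 110 mm high, at the robot's left; origin at the centre of its underside. Bystander, loose.
- bottle_right: amber bottle with red label and white cap, 72 mm diameter, 190 mm high, at the robot's right; origin at the centre of its underside. Bystander, loose.
- carton: brown cardboard carton 70 (own x) x 90 (own y) x 80 mm high, right of the bays; origin at the centre of its underside. Bystander, loose.

How it is judged:
By the outcome, as a careful person would: the job done as asked, in the order asked, and still so for the second after the job is handed in, with the robot touching nothing.
It also fails if it takes over 72 s, if anything falls off the work surface, if the arm or the gripper's body presses on something with over 40 N, if the wrist force passes 120 N, or if a joint passes its speed limit or range.

ROBOT

A 6-joint arm with a two-finger parallel gripper is mounted at the origin on the work surface. World frame = base frame: x ahead of the robot, y to its left, z up, the work surface at z = 0. Lengths are in m, angles in rad, forces in N, time in s.
With the tool pointing down it reaches from about 0.25 to 0.8 m from the base axis. Payload 3.9 kg.
Tool frame: the origin (TCP) lies at the very end of the fingers, on their centre line; the grasp point (between the pads) lies 19 mm behind it; z points along the fingers, y is the line along which they close (so a half turn about z gives the same grasp; the last joint's range is limited). The gripper opens to 85 mm and grips with 20 to 120 N. Pads are 22 mm wide; open, the fingers measure 114 mm over their backs; the gripper's body (76 mm by 85 mm) begins 54 mm behind the grasp point. The pads swing forward as they close: fully open they stand 13 mm farther back than shut.
Start: joints at [0, 0.26, -0.138, 1.173, 0, 1.571], TCP at [0.525, -0, 0.231] pointing down, gripper open.
Joint ranges: [-2.78, 2.78], [-0.83, 1.72], [-1.28, 1.37], [-1.9, 2.12], [-1.57, 1.48], [-3.14, 3.14]. Speed limits (rad/s): [2.57, 2.57, 3.14, 3.14, 3.14, 3.14].

INTERFACE

Orientations are given as a unit quaternion [x, y, z, w].
In Python, from cell import sense, read_camera, camera_info, finish_job gives the robot as it stands.
- The arm moves only by the shell command python3 -m creep 'ROWS' [OPENING] [FORCE]. ROWS is JSON, one flat list of numbers, 4 for each row, row after row: the shift along the tool's x, y, z scaled (see below), then the turn about the tool's z scaled (see below). A call has 1 to 5 rows; each row is the pose to reach, as a shift and turn from the pose commanded when the call began, along the tool's axes at that moment; what a row does not reach only later rows make up. The controller multiplies each number of a shift by 0.3 m and each number of a turn by 1.5 rad. A row lasts 1/12 s, in which the tool goes at most 41.7 mm and 7.16 degrees, less where a joint would pass 70% of its speed; a pose out of reach is approached as far as the arm can. A call with a number of a shift or a turn outside -1 to 1 is refused whole. A call with a gripper value outside its range is refused whole. OPENING is the finger opening in mm, from 0 to 85.4, set as the call begins (- or left out, the last holds). The fingers move at their own pace and stop on an object; FORCE is the grip in N (left out, the last holds). Time passes only in rows, so rows that repeat a pose let the fingers close. It gives the time, the measured TCP pose, the force, the opening and the grip force at its end, in the units of the state.
- sense(): the state, without advancing time (a new reading comes with each control period).
- read_camera(name): name is "scene" or "side" or "wrist"; returns (picture, depth): 480x640x3 uint8, red, green, blue; 480x640 float32, m along the optical axis (not along the pixel's ray), 0 where there is no reading.
- camera_info(name): a dict with "vertical_fov" (degrees; the focal length in pixels is half the picture's height over the tangent of half this angle, whatever the lens; pixels are square), "cx", "cy" (the principal point, pixels), "xyz" and "attitude" of the camera in the world. Camera axes: x right, y down, z forward; pixel columns grow to the right and rows downward; lengths in m; the calibration is good to about 2 mm. A picture is of the moment at which its call begins: read the wrist's pose just before it. camera_info takes no time and is no camera call; for the wrist camera it gives the pose at the moment of the call.
- finish_job(): hands the job in; it is judged then, once.
The state is a dict: "time": time; "joint_positions": joint angles; "joint_velocities": joint speeds; "tau": joint torques, N m; "position": TCP position; "tool_rot": TCP orientation; "force": force on the tool from outside, world axes, zero at the start; "moment": the same for the moment, N m; "gripper_width": finger opening in m; "grasp_force": force on a finger pad.
Only numpy, scipy, OpenCV 4.12 (cv2) and the standard library are available. Lean on these libraries where they do the work, as an engineer would, in place of code of your own. Each camera call takes 0.05 s, during which the arm holds its last target. There are 200 camera calls.

## Working session

There is one attempt and no reset: what is moved stays moved. The work goes in short steps, Python scripts to look and compute and a shell command to move; the robot and the scene stay as the last step left them, time stands still between calls to the robot, and variables do not carry over. Pictures are saved under pics/ and viewed, at most 10 in all, crops included, and the job is handed in when it is done.

```bash
ls; mkdir -p pics
python3 - <<'E'
from cell import *
import cv2, numpy as np
s=sense(); print(s)
for n in ("scene","side","wrist"):
    ci=camera_info(n); print(n,ci)
    p,d=read_camera(n); np.savez(f'pics/{n}0.npz',p=p,d=d); cv2.imwrite(f'pics/{n}0.png',p[:,:,::-1])
E
```

```text
pics
{'time': 0.0, 'joint_positions': array([-3.88261029e-05,  2.60695300e-01, -1.39368493e-01,  1.17269232e+00,
       -3.35472892e-05,  1.57080398e+00]), 'joint_velocities': array([-1.92619902e-03,  8.28957911e-05,  8.70224488e-04, -7.81696779e-04,
        3.22762628e-04, -6.80765705e-04]), 'tau': array([-3.22425103e-04, -4.05677426e+01,  2.53926122e+01,  1.89446745e-02,
       -4.02533055e-05,  2.61086342e-05]), 'position': array([ 5.24323532e-01, -3.11059908e-05,  2.30459199e-01]), 'tool_rot': array([ 7.07122863e-01,  7.07090020e-01, -7.04740879e-04, -6.81040974e-04]), 'force': array([0.0212277 , 0.62025639, 0.53725709]), 'moment': array([-0.00975383, -0.01681803, -0.00863485]), 'grasp_force': 0.0, 'gripper_width': 0.08531511599908934}
scene {'vertical_fov': 48.631670726949665, 'cx': 324.0736997867335, 'cy': 236.98368616314883, 'xyz': array([1.19595878, 0.32720965, 1.24601457]), 'attitude': array([ 0.50463489,  0.82393011, -0.22407146, -0.12757262])}
side {'vertical_fov': 53.77822029094091, 'cx': 321.6599374766374, 'cy': 237.75802475183363, 'xyz': array([ 0.43385662, -0.87914433,  0.93449726]), 'attitude': array([ 0.91305636, -0.09408674,  0.03780335, -0.39502745])}
wrist {'vertical_fov': 61.97409020226407, 'cx': 319.07805797616413, 'cy': 235.34364605199121, 'xyz': array([0.52545961, 0.07704218, 0.37244702]), 'attitude': array([ 9.88025207e-01, -2.78709548e-04, -1.22661149e-03,  1.54287421e-01])}
```

View images.

View pics/scene0.png

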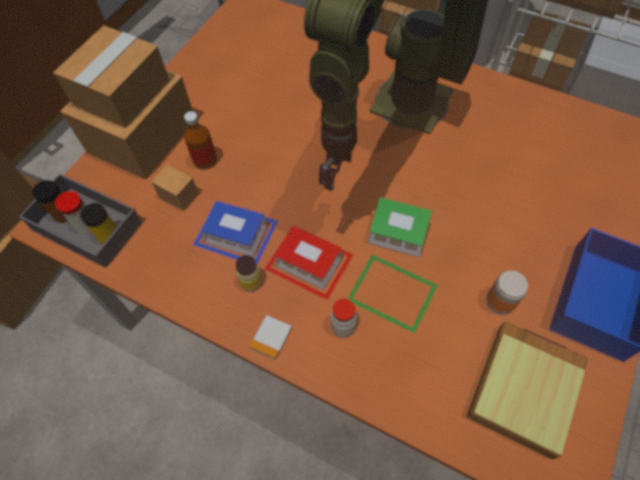

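View pics/side0.png

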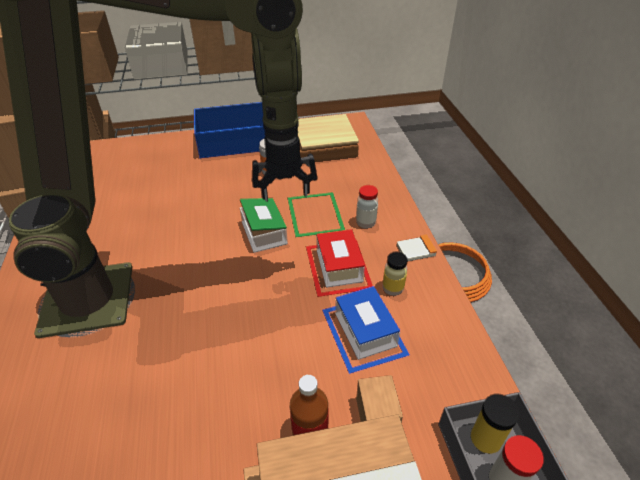

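The scene view shows the green tub at about (400,226) and the empty green bay at (394,293), with the red tub (308,258) right of the bay and the red-capped jar (343,317) beyond it. The side view agrees: tub (265,222), bay (316,214).

```bash
cat > h.py <<'E'
import numpy as np, cv2
from cell import *
from scipy.spatial.transform import Rotation as R
def cam(n):
    ci=camera_info(n); p,d=read_camera(n); return ci,p,d
def ray(ci,uv):
    f=240/np.tan(np.radians(ci['vertical_fov']/2)); uv=np.atleast_2d(uv).astype(float)
    c=np.c_[(uv[:,0]-ci['cx'])/f,(uv[:,1]-ci['cy'])/f,np.ones(len(uv))]
    return c@R.from_quat(ci['attitude']).as_matrix().T
def onz(ci,uv,z):
    r=ray(ci,uv); return ci['xyz']+r*((z-ci['xyz'][2])/r[:,2])[:,None]
def cloud(ci,d,m):
    v,u=np.nonzero(m&(d>0)); return ci['xyz']+ray(ci,np.c_[u,v])*d[v,u][:,None]
def mask(p,lo,hi,s=90,v=40):
    h=cv2.cvtColor(p,cv2.COLOR_RGB2HSV); return (h[...,0]>=lo)&(h[...,0]<=hi)&(h[...,1]>=s)&(h[...,2]>=v)
def rect(P):
    (c,wh,a)=cv2.minAreaRect((P[:,:2]*1000).astype(np.float32)); return np.round(c,1),np.round(wh,1),round(a,2)
def split(p,ci,d):  # green: lid (high) vs tape (low)
    m=mask(p,45,80); v,u=np.nonzero(m&(d>0)); P=cloud(ci,d,m); return np.c_[u,v],P
E
python3 - <<'E'
from h import *
for n in ("scene","side"):
    ci=camera_info(n); z=np.load(f'pics/{n}0.npz'); p,d=z['p'],z['d']
    uv,P=split(p,ci,d); W=(P[:,0]>.3)&(P[:,0]<.9)&(abs(P[:,1])<.4); uv,P=uv[W],P[W]
    t=P[:,2]<.02; L=P[P[:,2]>.045]
    T=onz(ci,uv[t],0); print(n,'tape',t.sum(),rect(T))
    A=np.c_[L[:,:2],np.ones(len(L))]; k=np.linalg.lstsq(A,L[:,2],rcond=None)[0]
    print(' lid',len(L),'slope',k[:2],'zrange',np.percentile(L[:,2],[1,50,99]),rect(L), 'res',np.std(A@k-L[:,2]))
    for nm,lo,hi in(('red',0,5),('red2',172,180),('blue',105,125)):
        m=mask(p,lo,hi,150); Q=cloud(ci,d,m); Q=Q[(Q[:,0]>.3)&(Q[:,0]<.8)&(abs(Q[:,1])<.35)&(Q[:,2]>.045)&(Q[:,2]<.09)]
        if len(Q)>50: print(' ',nm,len(Q),rect(Q),np.median(Q[:,2]))
    # jars: points 0.09..0.13
    v,u=np.nonzero(d>0); Q=cloud(ci,d,d>0); Q=Q[(Q[:,0]>.6)&(Q[:,0]<.95)&(abs(Q[:,1])<.35)&(Q[:,2]>.08)&(Q[:,2]<.2)]
    H=np.histogram2d(Q[:,0],Q[:,1],bins=[np.arange(.6,.96,.03),np.arange(-.36,.37,.03)])[0]
    print([(round(.615+.03*i,3),round(-.345+.03*j,3),int(H[i,j])) for i,j in zip(*np.nonzero(H>15))])
E
```

```text
scene tape 570 (array([557.7, 196.9]), array([329.2, 203. ]), 10.15)
 lid 1541 slope [-0.24741145 -0.04056934] zrange [0.05937202 0.07481461 0.08969435] (array([475.9, 156.7]), array([ 96.3, 138.3]), 8.85) res 0.0028684984832202717
  red 1514 (array([656.8, -18.6]), array([140.7,  99.5]), 88.29) 0.06449171937340692
  blue 1074 (array([ 671.6, -234.6]), array([ 93.6, 135.4]), 9.27) 0.06503627668745304
[(np.float64(0.765), np.float64(-0.135), 109), (np.float64(0.765), np.float64(-0.105), 123), (np.float64(0.765), np.float64(0.105), 20), (np.float64(0.765), np.float64(0.135), 154), (np.float64(0.765), np.float64(0.165), 101), (np.float64(0.795), np.float64(-0.135), 91), (np.float64(0.795), np.float64(-0.105), 103), (np.float64(0.795), np.float64(0.105), 16), (np.float64(0.795), np.float64(0.135), 183), (np.float64(0.795), np.float64(0.165), 108)]
side tape 403 (array([631.3, 206.5]), array([185. , 145.7]), 88.69)
 lid 874 slope [-0.2203563  -0.12096663] zrange [0.06210636 0.07693868 0.08947775] (array([484.4,  99. ]), array([107.3, 255.7]), 14.8) res 0.013880091676490382
  red 1172 (array([653.4, -21.1]), array([141.8, 100.1]), 89.22) 0.0635849455046642
  blue 1675 (array([ 665.5, -239.9]), array([ 98.9, 139.8]), 8.38) 0.06396265349731134
[(np.float64(0.735), np.float64(-0.135), 35), (np.float64(0.735), np.float64(0.135), 51), (np.float64(0.765), np.float64(-0.165), 25), (np.float64(0.765), np.float64(-0.135), 196), (np.float64(0.765), np.float64(-0.105), 55), (np.float64(0.765), np.float64(0.105), 122), (np.float64(0.765), np.float64(0.135), 84), (np.float64(0.765), np.float64(0.165), 27), (np.float64(0.795), np.float64(-0.135), 72), (np.float64(0.795), np.float64(-0.105), 21), (np.float64(0.795), np.float64(0.105), 40), (np.float64(0.795), np.float64(0.135), 54)]
```

View pics/wrist0.png

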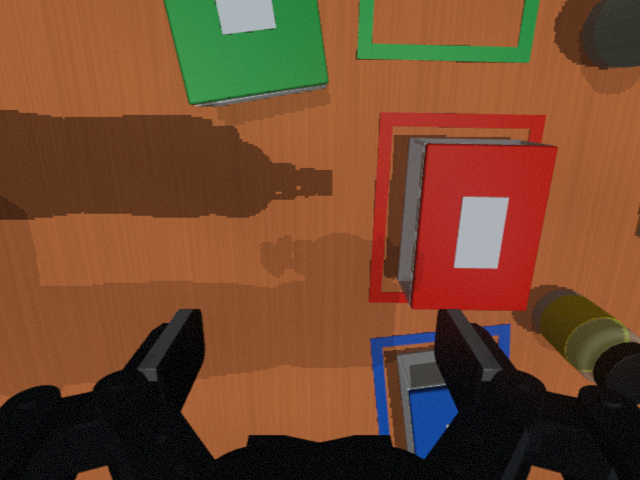

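The wrist view shows the green lid tilted about 9° (bottom edge (192,103)–(327,82)). The near side of the green bay runs from (360,55) to (530,58).

Run:
```python
from h import *
for n in ("scene","side"):
    ci=camera_info(n); z=np.load(f'pics/{n}0.npz'); p,d=z['p'],z['d']
    m=mask(p,45,80); k,lab,st,_=cv2.connectedComponentsWithStats(m.astype(np.uint8),connectivity=8)
    for i in range(1,k):
        if st[i,4]<60: continue
        mm=lab==i; P=cloud(ci,d,mm); zz=np.median(P[:,2]); v,u=np.nonzero(mm)
        if zz<.02:
            print(n,'comp',st[i],rect(onz(ci,np.c_[u,v],0)))
        else:
            A=np.c_[P[:,:2],np.ones(len(P))]; q=np.linalg.lstsq(A,P[:,2],rcond=None)[0]
            print(n,'comp',st[i],zz,rect(P),q[:2],np.arctan(np.hypot(*q[:2])))
    for lo,hi,nm in((0,5,'red'),(105,125,'blue')):
        m=mask(p,lo,hi,150); P=cloud(ci,d,m); P=P[(P[:,2]<.012)&(P[:,0]>.4)&(P[:,0]<.8)&(abs(P[:,1])<.4)]
        print(nm,rect(P) if len(P)>9 else 0)
```

```text
scene comp [ 371  198   60   48 1550] 0.07480638225251957 (array([462.1, 149.7]), array([125. , 148.7]), 8.29) [-0.24225908 -0.03703511] 0.24033669105560967
scene comp [349 256  87  76 571] (array([634.3, 210.4]), array([182.4, 142.5]), 88.72)
red (array([653.9, -21.6]), array([187.5, 147.5]), 89.48)
blue 0
side comp [288 193  57  44 406] (array([631.3, 206.5]), array([185. , 145.7]), 88.69)
side comp [240 198  46  33 880] 0.07686223656274838 (array([477.2, 107.1]), array([ 96.7, 234.3]), 7.92) [-0.25495209 -0.09193162] 0.2646625469328999
red (array([649.8, -22.7]), array([191.3, 148.3]), 89.11)
blue (array([ 662.1, -243.9]), array([146.7, 186.2]), 6.44)
```

```bash
python3 -m creep '[0.125,-0.08,0.05,0, 0.25,-0.16,0.1,0, 0.375,-0.24,0.15,0, 0.5,-0.313,0.2,0, 0.5,-0.313,0.25,0]' 0 20
python3 -m creep '[0,0,0.08,0, 0,0,0.15,0, 0,0,0.15,0, 0,0,0.15,0, 0,0,0.15,0]'
python3 - <<'E'
from h import *
s=sense(); print(s['position'],s['force'],s['gripper_width'],s['time'])
ci,p,d=cam('side'); cv2.imwrite('pics/side1.png',cv2.resize(p[150:300,180:380],(800,600)))[:0] if 0 else cv2.imwrite('pics/side1.png',cv2.resize(p[130:280,180:380,::-1],(800,600)))
E
```

```text
time: 0.57
position: [0.4294, 0.1527, 0.1566]
tool_rot: [0.706, 0.708, 0.001, -0.0]
force: [0.3, 0.2, -0.1]
gripper_width: 0.0255
grasp_force: 0.0
time: 0.98
position: [0.4318, 0.1501, 0.1121]
tool_rot: [0.707, 0.707, 0.0, 0.0]
force: [-0.2, 0.6, 0.1]
gripper_width: -0.0001
grasp_force: 0.0
[0.43175728 0.15005746 0.11213493] [-0.20559645  0.62036365  0.09846913] -0.00012246508805859092 0.9833
```

View pics/side1.png

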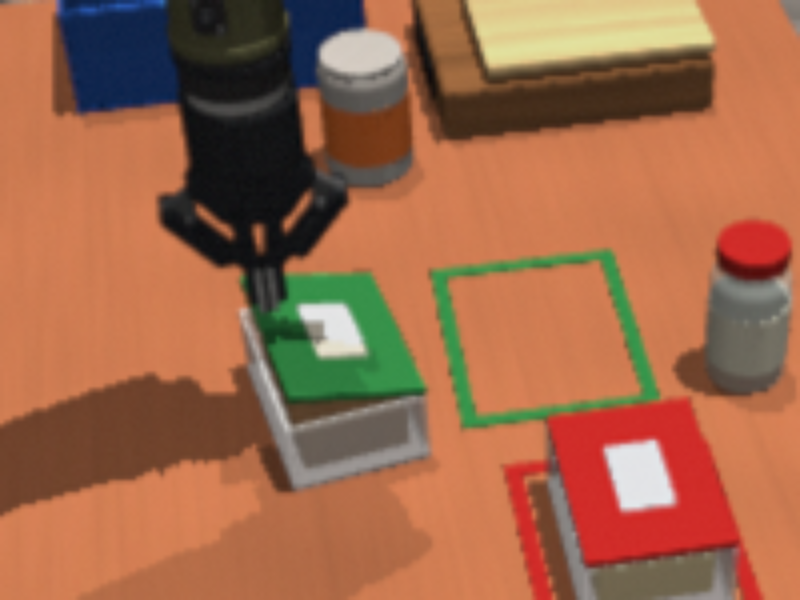

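The closed fingers are above the middle of the lid's front edge (268,300 in the crop), with the gap under the lid visible, so I'll press now.

```bash
python3 -m creep '[0,0,0.04,0, 0,0,0.07,0, 0,0,0.1,0, 0,0,0.125,0, 0,0,0.13,0]'
python3 -m creep '[0,0,0.005,0, 0,0,0.01,0, 0,0,0.015,0, 0,0,0.02,0, 0,0,0.022,0]'
python3 -m creep '[0,0,0.002,0, 0,0,0.004,0, 0,0,0.006,0, 0,0,0.006,0, 0,0,0.006,0]'
```

```text
time: 1.45
position: [0.4307, 0.1498, 0.0714]
tool_rot: [0.707, 0.707, -0.0, -0.0]
force: [-1.6, -0.0, 2.9]
gripper_width: 0.0003
grasp_force: 1.2
time: 1.87
position: [0.4308, 0.1499, 0.0656]
tool_rot: [0.707, 0.707, -0.0, -0.0]
force: [-2.6, -1.2, 3.0]
gripper_width: -0.0001
grasp_force: 1.3
time: 2.28
position: [0.4309, 0.1499, 0.0647]
tool_rot: [0.707, 0.707, 0.0, -0.0]
force: [-4.2, -2.2, 10.9]
gripper_width: 0.0002
grasp_force: 5.3
```

```bash
python3 -m creep '[0,0,0.002,0, 0,0,0.004,0, 0,0,0.005,0, 0,0,0.005,0, 0,0,0.005,0]'
python3 -m creep '[0,0,-0.02,0, 0,0,-0.1,0, 0,0,-0.2,0, 0,0,-0.3,0, 0,0,-0.4,0]'
python3 -m creep '[-0.13,0,0,0, -0.2,0,0,0, -0.3,0,0,0, -0.3,0,0,0, -0.3,0,0,0]'
python3 - <<'E'
from h import *
print(sense()['position'],sense()['joint_positions'])
for n in ("scene","side",'wrist'):
    ci,p,d=cam(n)
    m=mask(p,45,80); k,lab,st,_=cv2.connectedComponentsWithStats(m.astype(np.uint8),connectivity=8)
    for i in range(1,k):
        if st[i,4]<60: continue
        mm=lab==i; P=cloud(ci,d,mm); zz=np.median(P[:,2]); v,u=np.nonzero(mm)
        if zz<.02: print(n,'tape',st[i],rect(onz(ci,np.c_[u,v],0)))
        else:
            A=np.c_[P[:,:2],np.ones(len(P))]; q=np.linalg.lstsq(A,P[:,2],rcond=None)[0]
            print(n,'lid',st[i],zz,rect(onz(ci,np.c_[u,v],.065)),q[:2])
    if n=='wrist': cv2.imwrite('pics/w2.png',p[:,:,::-1])
E
```

```text
time: 2.7
position: [0.4309, 0.15, 0.0645]
tool_rot: [0.707, 0.707, 0.0, 0.0]
force: [-6.4, -2.6, 22.8]
gripper_width: -0.0002
grasp_force: 11.2
time: 3.12
position: [0.4316, 0.1501, 0.1838]
tool_rot: [0.707, 0.707, 0.001, 0.0]
force: [0.2, 0.5, 0.4]
gripper_width: 0.0003
grasp_force: 0.0
time: 3.53
position: [0.4317, 0.0591, 0.1826]
tool_rot: [0.708, 0.706, 0.001, 0.0]
force: [-0.4, 0.6, 0.2]
gripper_width: -0.0002
grasp_force: 0.0
[0.43173204 0.05912129 0.18260835] [ 1.35959341e-01  1.36439888e-01 -4.30798039e-01  1.00210364e+00
  1.82183965e-04  1.70962484e+00]
scene lid [ 371  202   59   43 1330] 0.06431082128260535 (array([473.9, 156.2]), array([ 99.4, 136.5]), 8.97) [-0.00036525  0.0017267 ]
scene tape [349 256  87  76 572] (array([634.3, 210.5]), array([182.5, 142.5]), 88.72)
side tape [288 193  57  44 407] (array([631.3, 206.5]), array([184.9, 145.7]), 88.69)
side lid [240 199  46  38 913] 0.06343691438091548 (array([468.6, 148. ]), array([ 98.5, 140.9]), 8.91) [-0.03564977 -0.03929884]
wrist lid [  286     0   182   200 24295] 0.06426397802019645 (array([471. , 145.2]), array([ 98.5, 118.5]), 8.96) [0.00435735 0.00040998]
wrist tape [ 477    0  163  138 4405] (array([621.8, 162.7]), array([ 93.6, 129. ]), 88.66)
```

View pics/w2.png

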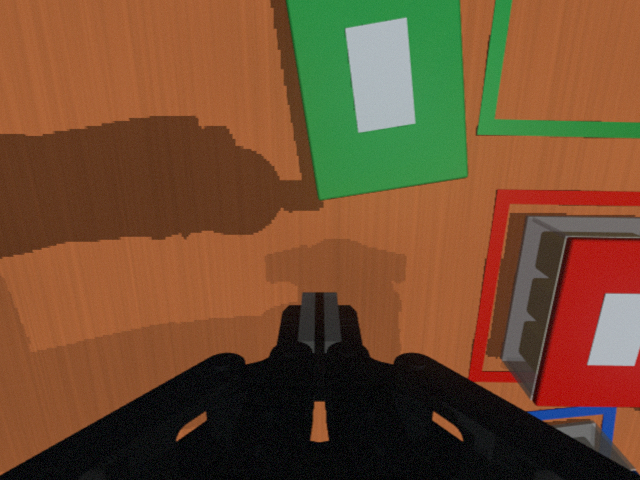

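The lid is now flat (slope about 0, height 65 mm) and the tub hasn't moved: about (472,155) mm, yaw 9°. The bay is at about (633,209) mm, yaw -1.3°. Next I turn the open fingers across the tub's near wall.

```bash
python3 -m creep '[0.07,-0.04,0,-0.083, 0.15,-0.08,0,-0.166, 0.22,-0.12,0,-0.249, 0.277,-0.15,0,-0.332, 0.277,-0.15,0,-0.415]' 85 20
python3 -m creep '[0,0,0,-0.083, 0,0,0,-0.166, 0,0,0,-0.249, 0,0,0,-0.332, 0,0,0,-0.415]'
python3 -m creep '[0,0,0,-0.083, 0,0,0,-0.166, 0,0,0,-0.249, 0,0,0,-0.32, 0,0,0,-0.32]'
python3 - <<'E'
from h import *
s=sense(); M=R.from_quat(s['tool_rot']).as_matrix(); print(s['position'],s['gripper_width'],s['joint_positions'][5]); print(np.degrees(np.arctan2(M[1],M[0])).round(2))
E
```

```text
time: 4.1
position: [0.3844, 0.1463, 0.1822]
tool_rot: [0.451, 0.892, 0.0, -0.001]
force: [0.5, -0.7, -0.0]
gripper_width: 0.0603
grasp_force: 0.0
time: 4.52
position: [0.3861, 0.1443, 0.1823]
tool_rot: [0.158, 0.987, 0.0, 0.0]
force: [0.8, 0.8, 0.6]
gripper_width: 0.0856
grasp_force: 0.0
time: 4.93
position: [0.3861, 0.1441, 0.1823]
tool_rot: [-0.079, 0.997, 0.0, 0.0]
force: [-0.5, 0.9, 0.0]
gripper_width: 0.0848
grasp_force: 0.0
[0.38605822 0.14412828 0.18228791] 0.08479243302982162 0.19934049220173394
[-170.96   99.04   84.83]
```

```bash
python3 -m creep '[0,0,0.13,0, 0,0,0.26,0, 0,0,0.39,0, 0,0,0.5,0, 0,0,0.557,0]'
python3 -m creep '[0,0,0,0, -0.03,0,0,0, -0.055,0,0,0, -0.073,0,0,0, -0.073,0,0,0]'
python3 -m creep '[-0.003,0,0,0, -0.007,0,0,0, -0.01,0,0,0, -0.013,0,0,0, -0.013,0,0,0]'
```

```text
time: 5.35
position: [0.3835, 0.1429, 0.0121]
tool_rot: [-0.076, 0.997, -0.001, -0.002]
force: [0.3, -0.7, 0.1]
gripper_width: 0.0852
grasp_force: 0.0
time: 5.77
position: [0.4112, 0.1476, 0.0169]
tool_rot: [-0.077, 0.997, 0.001, 0.002]
force: [-0.5, 0.9, -0.6]
gripper_width: 0.0848
grasp_force: 0.0
time: 6.18
position: [0.4116, 0.147, 0.0154]
tool_rot: [-0.077, 0.997, 0.0, 0.0]
force: [-0.4, 0.4, -0.7]
gripper_width: 0.0849
grasp_force: 0.0
```

```bash
python3 -m creep '[-0.005,0,0,0, -0.01,0,0,0, -0.013,0,0,0, -0.013,0,0,0]'
python3 -m creep '[-0.005,0,0,0, -0.01,0,0,0, -0.01,0,0,0]'
python3 -m creep '[-0.005,0,0,0, -0.01,0,0,0, -0.01,0,0,0]'
```

```text
time: 6.52
position: [0.4125, 0.147, 0.0148]
tool_rot: [-0.077, 0.997, -0.0, -0.003]
force: [-5.0, -0.7, 5.4]
gripper_width: 0.0851
grasp_force: 2.8
time: 6.77
position: [0.4161, 0.1475, 0.0148]
tool_rot: [-0.077, 0.997, -0.0, -0.002]
force: [-2.9, -0.3, 0.4]
gripper_width: 0.085
grasp_force: 1.5
time: 7.02
position: [0.4219, 0.1486, 0.0152]
tool_rot: [-0.077, 0.997, -0.0, 0.0]
force: [-0.8, -0.8, -2.1]
gripper_width: 0.0847
grasp_force: 0.9
```

```bash
for i in 1 2; do :; done
python3 -m creep '[-0.021,0.006,0,0.005, -0.042,0.013,0,0.01, -0.062,0.019,0,0.014, -0.083,0.026,0,0.019, -0.104,0.032,0,0.024]'
python3 -m creep '[-0.021,0.006,0,0.005, -0.042,0.013,0,0.01, -0.062,0.019,0,0.014, -0.083,0.026,0,0.019, -0.104,0.032,0,0.024]'
python3 -m creep '[-0.021,0.006,0,0.005, -0.042,0.013,0,0.01, -0.062,0.019,0,0.014, -0.083,0.026,0,0.019, -0.104,0.032,0,0.024]'
cat >> h.py <<'E'
def look(names):
    s=sense(); M=R.from_quat(s['tool_rot']).as_matrix(); print('tcp',s['position'].round(4),'yaw tool y',np.degrees(np.arctan2(M[1,1],M[0,1])).round(2),'F',s['force'].round(1),s['time'])
    for n in names:
        ci,p,d=cam(n); m=mask(p,45,80); k,lab,st,_=cv2.connectedComponentsWithStats(m.astype(np.uint8)); v,u=np.nonzero(m&(d>0)); P=cloud(ci,d,m); uv=np.c_[u,v]
        W=(P[:,0]>.35)&(P[:,0]<.8)&(abs(P[:,1]-.2)<.15)&(P[:,2]<.1); P,uv=P[W],uv[W]
        for nm,sel,z in(('lid',P[:,2]>.05,.065),('tape',P[:,2]<.01,0)):
            if sel.sum()>50: print(n,nm,sel.sum(),np.median(P[sel,2]).round(4),rect(onz(ci,uv[sel],z)))
        cv2.imwrite(f'pics/{n}_{s["time"]:.2f}.png',p[:,:,::-1])
E
python3 -c "
from h import *
look(['scene','side'])"; ls pics
```

```text
time: 7.43
position: [0.4517, 0.1633, 0.0153]
tool_rot: [-0.059, 0.998, 0.0, 0.0]
force: [-1.2, 0.0, -0.3]
gripper_width: 0.085
grasp_force: 0.9
time: 7.85
position: [0.4811, 0.1764, 0.0152]
tool_rot: [-0.041, 0.999, 0.0, -0.0]
force: [-1.6, -0.3, -1.5]
gripper_width: 0.085
grasp_force: 1.1
time: 8.27
position: [0.5114, 0.1885, 0.0153]
tool_rot: [-0.023, 1.0, 0.0, -0.0]
force: [-2.0, -0.5, -1.0]
gripper_width: 0.0848
grasp_force: 1.1
tcp [0.5114 0.1885 0.0153] yaw tool y 92.61 F [-2.  -0.5 -1. ] 8.2667
scene lid 1528 0.0643 (array([574.7, 191.8]), array([101.7, 137.8]), 3.04)
scene tape 421 0.0004 (array([634.3, 210.2]), array([182.9, 142.9]), 88.76)
side lid 753 0.0633 (array([573.7, 183.3]), array([ 97.2, 142.2]), 2.12)
side tape 206 -0.0007 (array([642.5, 206. ]), array([184.6, 123.3]), 88.69)
scene0.npz
scene0.png
scene_8.27.png
side0.npz
side0.png
side1.png
side_8.27.png
w2.png
wrist0.npz
wrist0.png
```

```bash
python3 -m creep '[-0.02,0.007,0,0.005, -0.04,0.014,0,0.01, -0.06,0.022,0,0.014, -0.08,0.029,0,0.018, -0.1,0.036,0,0.023]'
python3 -m creep '[-0.025,0.009,0,0.006, -0.05,0.018,0,0.012, -0.075,0.027,0,0.018, -0.095,0.036,0,0.023, -0.095,0.036,0,0.023]'
python3 -c "
from h import *
look(['scene','side'])"
```

```text
time: 8.78
position: [0.5405, 0.2004, 0.0153]
tool_rot: [-0.005, 1.0, -0.0, -0.0]
force: [-3.1, -0.5, 0.4]
gripper_width: 0.0851
grasp_force: 1.6
time: 9.2
position: [0.5715, 0.2126, 0.0155]
tool_rot: [0.012, 1.0, 0.001, 0.002]
force: [-0.2, -0.7, -0.5]
gripper_width: 0.0846
grasp_force: 0.0
tcp [0.5715 0.2126 0.0155] yaw tool y 88.67 F [-0.2 -0.7 -0.5] 9.2
scene lid 1669 0.0643 (array([636. , 211.1]), array([139.8, 101.4]), 88.85)
scene tape 546 0.0005 (array([634.9, 210.6]), array([183.7, 142.4]), 88.9)
side lid 755 0.0632 (array([618.1, 201.8]), array([141.3, 124.3]), 89.22)
side tape 290 -0.0008 (array([631.2, 204.8]), array([181.7, 145.9]), 88.69)
```

```bash
python3 -m creep '[0.03,0,0,0, 0.08,0,0,0, 0.15,0,0,0, 0.15,0,-0.05,0, 0.15,0,-0.15,0]'
python3 -m creep '[0.1,0,-0.1,0, 0.2,0,-0.2,0, 0.3,0,-0.3,0, 0.3,0,-0.4,0, 0.3,0,-0.4,0]'
python3 -c "
from h import *
look(['scene','side'])
ci,p,d=cam('scene'); cv2.imwrite('pics/s3.png',cv2.resize(p[170:350,180:450,::-1],(780,520),interpolation=cv2.INTER_CUBIC))
for n in ('scene','side'):
    ci,p,d=cam(n)
    for nm,lo,hi in(('red',0,5),('blue',105,125)):
        Q=cloud(ci,d,mask(p,lo,hi,150)); Q=Q[(Q[:,0]>.3)&(Q[:,0]<.73)&(abs(Q[:,1])<.35)&(Q[:,2]>.045)&(Q[:,2]<.09)]
        if len(Q)>50: print(n,nm,rect(Q))
"
```

```text
time: 9.72
position: [0.518, 0.211, 0.0573]
tool_rot: [0.011, 1.0, -0.002, -0.004]
force: [0.5, -0.6, 0.0]
gripper_width: 0.0851
grasp_force: 0.0
time: 10.13
position: [0.4343, 0.2159, 0.1862]
tool_rot: [0.011, 1.0, 0.002, 0.004]
force: [1.3, 0.6, 0.7]
gripper_width: 0.0852
grasp_force: 0.0
tcp [0.4343 0.2159 0.1862] yaw tool y 88.79 F [1.3 0.6 0.7] 10.1333
scene lid 1623 0.0644 (array([637. , 210.5]), array([139.5,  97.9]), 87.76)
scene tape 534 0.0004 (array([634.6, 210.5]), array([183.4, 142.5]), 88.69)
side lid 819 0.0632 (array([631.2, 201.6]), array([140.9,  98.8]), 88.74)
side tape 333 -0.0009 (array([631.3, 206.5]), array([184.9, 145.7]), 88.69)
scene red (array([656.6, -18.6]), array([141.2, 100.1]), 88.19)
scene blue (array([ 670.1, -234.2]), array([ 96.6, 132.6]), 8.88)
side red (array([653., -22.]), array([100.1, 140.8]), 0.03)
side blue (array([ 665.4, -240. ]), array([ 99.3, 139.7]), 8.7)
```

View pics/s3.png

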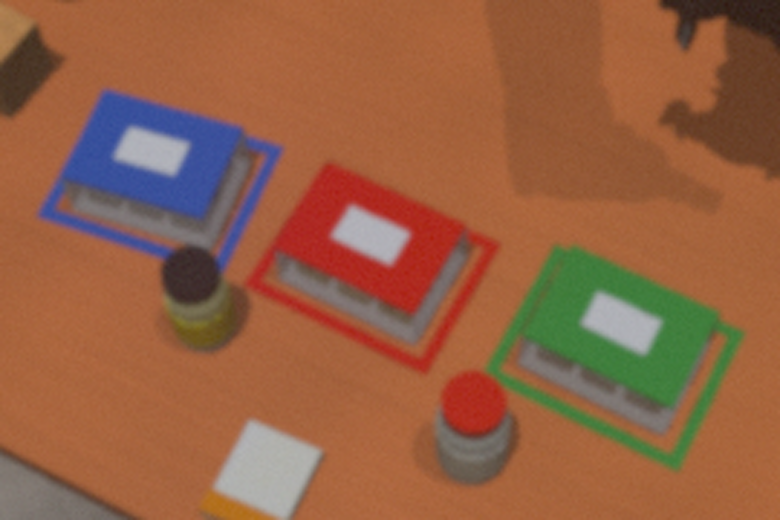

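The crop shows the green tub shut and sitting inside the green outline (tub 525–715, 250–430, with tape clear all round). The red and blue tubs and both jars haven't moved. I'll do a last lid-slope check, then hand in.

```bash
python3 -c "
from h import *
ci,p,d=cam('scene'); P=cloud(ci,d,mask(p,45,80)); P=P[(P[:,2]>.05)&(P[:,2]<.12)&(P[:,0]>.55)&(P[:,0]<.72)&(abs(P[:,1]-.21)<.1)]
A=np.c_[P[:,:2],np.ones(len(P))]; q=np.linalg.lstsq(A,P[:,2],rcond=None)[0]; print('slope',q[:2])
if abs(q[0])<.03: print(finish_job())
"
```

```text
slope [-0.00159767 -0.00014765]
the job is handed in; nothing more can be done
None
```

I pressed the green lid fully shut, then slid the tub into the green bay; cameras put it about 1–3 mm off centre and clear of the tape, with the red and blue tubs unmoved, and the job is handed in at about 10 s.

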